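# Swing a jar round to the scanner and hold it

## Robot

A 6-joint arm with a two-finger parallel gripper is mounted at the origin on a cart in front of the work surface, level with it; the furniture and walls round the work are solid. World frame = base frame: x ahead of the robot, y to its left, z up, the work surface at z = 0. Lengths are in m, angles in rad, forces in N, time in s.
With the tool pointing down it reaches from about 0.35 to 0.975 m from the base axis. Payload 4.9 kg.
Tool frame: the origin (TCP) lies between the finger pads; the fingertips stand 14 mm ahead of it and the grasp point (between the pads) lies 5 mm behind it (manip.finger_overhang is the distance from the TCP to the fingertips, in m); z points along the fingers, y is the line along which they close (so a half turn about z gives the same grasp; the last joint's range is limited). The gripper opens to 85 mm and grips with 20 to 120 N. Pads are 22 mm wide; open, the fingers measure 114 mm over their backs; the gripper's body (76 mm by 85 mm) begins 54 mm behind the grasp point. The pads swing forward as they close: fully open they stand 13 mm farther back than shut.
Start: joints at [-1.413, 0.053, 1.613, -0, 1.476, -0.119], TCP at [0.171, -0.601, 0.245] pointing down, gripper open.
Joint ranges: [-3.01, 3.01], [-1.01, 2.22], [0.06, 2.58], [-1.02, 4.17], [0.09, 2.62], [-3.14, 3.14]. Speed limits (rad/s): [2.57, 2.57, 3.14, 3.14, 3.14, 3.14].

## Interface

Orientations are given as a unit quaternion [w, x, y, z].
In Python, from plant import manip, grab_frame gives the robot as it stands.
- The arm moves only by the tool servo_tool, never from a script. Its argument "deltas" is a list that holds one entry, the list of rows, each a list of 5 numbers: the opening in per cent of the stroke, from 0 (shut) to 100 (fully open), then the shift along the world's x, y, z in m, then the turn about the world's z in degrees. A call has exactly 8 rows; each row shifts and turns the commanded pose from where the row before left it; what a row does not reach is not made up. A row lasts 1/10 s, in which the tool goes at most 50 mm and 8.59 degrees, less where a joint would pass 70% of its speed; a pose out of reach is approached as far as the arm can. A call is refused whole if a number of a shift passes 0.05 or a number of a turn 8.59, either way. A call with a gripper value outside its range is refused whole. The fingers move at their own pace and stop on an object; the grip force is fixed at half the most. Time passes only in rows, so rows that do not move let the fingers close, or fill a call up. It gives the time, the measured TCP pose, the force, the opening and the grip force at its end, in the units of the state.
- manip.state(): the state, without advancing time (a new reading comes with each control period).
- grab_frame(name): name is "side" or "top" or "wrist"; returns a dict with "pixels" (480x640x3 uint8, red, green, blue), "z_map" (480x640 float32, m along the optical axis (not along the pixel's ray), 0 where there is no reading), "fx", "fy", "cx", "cy" (pixels), "rvec" (rotation vector, rad) and "tvec" (3), from world to camera coordinates, as OpenCV has them; the wrist camera has in their place "T_tool_cam" (4x4, takes a point from camera to tool coordinates, whose origin is the TCP and whose axes are the flange's). Camera axes: x right, y down, z forward; pixel columns grow to the right and rows downward; lengths in m; the calibration is good to about 2 mm. The wrist camera is an equidistant fisheye: a pixel r from the principal point sees the ray r / f radians off the axis. A picture is of the moment at which its call begins: read the wrist's pose just before it.
- manip.job_done(): hands the job in; it is judged then, once.
The state is a dict: "time": time; "joint_pos": joint angles; "joint_vel": joint speeds; "joint_efforts": joint torques, N m; "tool_pos": TCP position; "tool_rot": TCP orientation; "contact_force": force on the tool from outside, world axes, zero at the start; "ft_torque": the same for the moment, N m; "gripper_width": opening from 0.0 (shut) to 1.0 (fully open); "grasp_force": force on a finger pad.
Only numpy, scipy, OpenCV 4.12 (cv2) and the standard library are available. Lean on these libraries where they do the work, as an engineer would, in place of code of your own. Each camera call takes 0.05 s, during which the arm holds its last target. There are 200 camera calls.

## Task

Bring the tall knob-lidded jar on the carousel round to the scanner, so that it stands right in front of the scanner's window with the tag on its side squarely facing the window: twist the jar in its swivel seat by its knob and swing the turntable, which is sprung and runs back to its stop when let go. Finish with the gripper still holding the jar, so that the turntable stays still there, and leave the loose things on the bench alone.

Things in the scene. Friction and masses are not known exactly. Their poses are not given: they have to be found in the camera images.
- carousel: Fixed round steel foot, 132 mm across, of the carousel; origin on the bench top, on the turntable's vertical axis; its -x points to the jar's seat while the turntable is parked. The turntable carries three containers, 52 mm from the axis: the tall jar, a wide filler tub 61 mm high and a short screw jar 79 mm high (these two fixed to it, tops 95 and 113 mm above the bench).
- turntable (a joint): Angle (rad) of the turntable, a plywood disc 180 mm across, top 32 mm above the bench: 0 parked against its stop, where it starts, growing CLOCKWISE seen from above, at most 2.2. A spring drives it back to 0 (about 0.12 N m at 0, 0.24 N m at 1.5 rad; friction 0.02 N m).
- jar: The tall white jar, 54 mm across, in a swivel seat on the turntable. Origin: centre of its underside, 36 mm above the bench; z up, x points out through the tag. Round grey knob on its lid: 37 mm across, 94 to 134 mm above the underside (lid under it 53 mm across). It turns about its own z by friction (0.04 N m), stays as left relative to the turntable, and does not lift out.
- knob (a point): Centre of the jar's knob on the jar's axis, 119 mm above the jar's underside, 155 mm above the bench (25 mm above the lid).
- tag (a point): Outer face of the upright rectangular tag (26 x 40 mm, steel holder) on the jar's side, 34 mm from the jar's axis, 78 mm above the bench; its face looks along the jar's x axis.
- scanner: Fixed grey scanner block, 36 x 56 x 94 mm, top 99 mm above the bench, on a flat arm that is set at a new angle about the carousel's axis each time. Origin on the bench top ON THE CAROUSEL'S AXIS; the block stands along its -x axis, centre 133 mm from the origin; its dark window looks back to the axis, 113 mm from it.
- jar_spot (a point): Point where the centre of the jar's underside must stand: between the turntable's axis and the scanner, 52 mm from the axis, 36 mm above the bench.
- tag_spot (a point): Point where the centre of the tag's face must stand: 34 mm from jar_spot straight towards the scanner, 78 mm above the bench.
- screw_carton: Loose bystander: brown carton 60 x 90 x 45 mm, origin at the centre of its underside.
- tape_measure: Loose bystander: black tape measure 38 x 90 x 80 mm, origin at the centre of its underside.
- pliers: Loose bystander: pliers 67 x 166 x 14 mm lying flat, origin at the centre of the underside.
- oak_block: Loose bystander: oak offcut 44 x 90 x 27 mm, origin at the centre of its underside.

How it is judged:
At the end, for the whole second after the job is handed in: The jar's centre is within 8 mm of jar_spot and its tag within 10 mm of tag_spot (seen from above), the jar's x axis within 0.2 rad of the line to the scanner, the fingers still press on the jar with over 2 N, and turntable and jar are still (under 0.05 and 0.08 rad/s) (horizontal distance between jar and jar_spot below 0.008 m and horizontal distance between tag and tag_spot below 0.01 m and angle between the x axis of jar and the x axis of scanner, either way round below 0.2 rad and contact force between the fingers and jar above 2 N and velocity of joint turntable between -0.05 and 0.05 rad/s and angular speed of jar below 0.08 rad/s); the arm keeps its last pose, push and grip.
It fails at once if a loose bystander was moved by more than 20 mm (distance of any of screw_carton, tape_measure, pliers, oak_block from where it was at the start of the episode above 0.02 m).
It also fails if it takes over 53 s, if anything falls off the work surface, if the arm or the gripper's body presses on something with over 40 N, if the wrist force passes 120 N, or if a joint passes its speed limit or range.

## Working session

There is one attempt and no reset: what is moved stays moved. The work goes in short steps, Python scripts to look and compute and a tool call to move; the robot and the scene stay as the last step left them, time stands still between calls to the robot, and variables do not carry over. Pictures are saved under pics/ and viewed, at most 10 in all, crops included, and the job is handed in when it is done.

Besides the shell and the picture viewer there is one more tool, called by a JSON object that holds its "name" and its "arguments", one argument or row to a line. servo_tool: Moves the arm, as the interface text tells. Its arguments: {"type":"object","properties":{"deltas":{"type":"array"}},"required":["deltas"]}

```bash
ls; mkdir -p pics; cat > h.py <<'E'
import numpy as np,cv2,pickle
from plant import manip,grab_frame
def cloud(f):
    z=f["z_map"];v,u=np.mgrid[:480,:640]
    p=np.stack([(u-f["cx"])/f["fx"]*z,(v-f["cy"])/f["fy"]*z,z],-1)
    R=cv2.Rodrigues(np.array(f["rvec"],float))[0]
    return (p-np.array(f["tvec"]).reshape(3))@R
E
python3 - <<'E'
from h import *
for n in("side","top"):
    f=grab_frame(n);pickle.dump(f,open(n+".pkl","wb"))
    cv2.imwrite(f"pics/{n}0.png",f["pixels"][:,:,::-1])
    c=cloud(f);print(n,(f["z_map"]>0).mean(),-cv2.Rodrigues(np.array(f["rvec"],float))[0].T@np.array(f["tvec"]).reshape(3))
print(manip.state())
E
```

```text
pics
side 0.9705729166666667 [-0.2465842  -1.19245423  0.65032414]
top 0.9960123697916666 [ 0.15733269 -0.12871321  1.63049871]
{'time': 0.1, 'joint_pos': array([-1.41299270e+00,  5.33049365e-02,  1.61418774e+00,  1.46292098e-05,
        1.47597500e+00, -1.18997700e-01]), 'joint_vel': array([ 0.0011962 , -0.00431353, -0.00235182,  0.00102241, -0.00029941,
        0.00087389]), 'joint_efforts': array([ 6.47475772e-04, -3.94903100e+01, -3.71365786e+01, -1.44119854e-04,
        3.88187109e-03, -1.29580391e-05]), 'tool_pos': array([ 0.17071961, -0.60066699,  0.24415863]), 'tool_rot': array([-9.37480451e-04,  9.90437567e-01,  1.37958495e-01, -1.09097168e-05]), 'contact_force': array([ 0.14139542,  0.6748704 , -0.38765769]), 'ft_torque': array([-0.06113931,  0.06721423,  0.00131155]), 'grasp_force': 0.0, 'gripper_width': 1.0046906678552237}
```

View pics/side0.png

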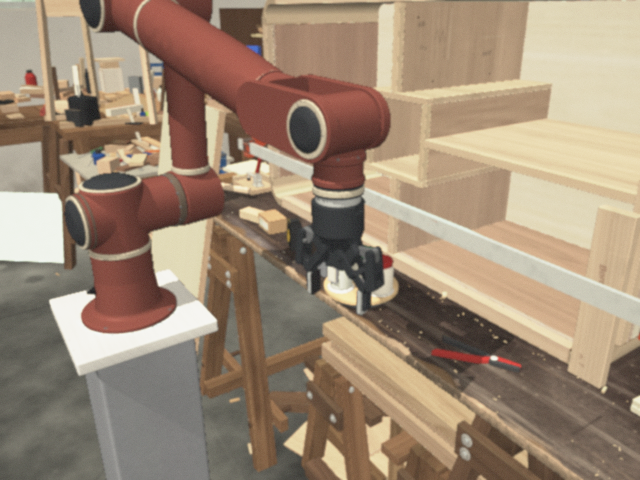

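View pics/top0.png

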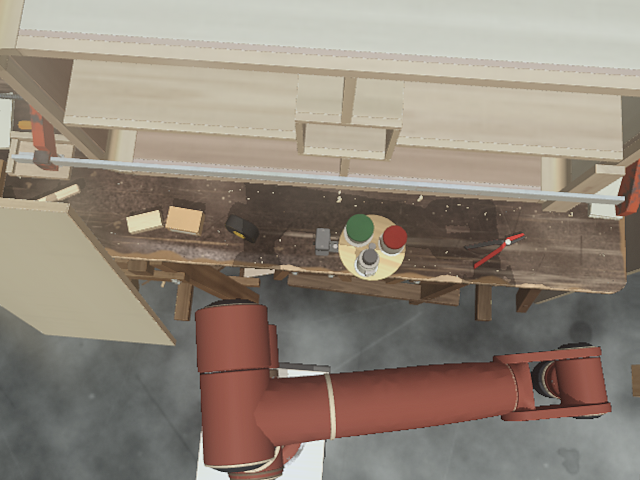

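The side view shows the carousel half hidden behind the gripper. In the top view I see the scanner at (323,241), the disc at about (372,246), the jar knob at about (369,256), the green tub at (359,229), the red jar at (394,238), and a rail above the bench. Next I measure from the top view's depth.

```bash
python3 - <<'E'
from h import *
f=pickle.load(open("top.pkl","rb"));c=cloud(f);im=f["pixels"].astype(int)
v,u=np.mgrid[:480,:640]
roi=(u>300)&(u<420)&(v>200)&(v<290)
z=c[...,2]
d=roi&(abs(z-.032)<.006)&(u>338)
print("bench z",np.median(z[250:258,430:460]))
cn=max(cv2.findContours(d.astype(np.uint8),0,1)[0],key=cv2.contourArea)
h=cv2.convexHull(cn)[:,0];P=c[h[:,1],h[:,0]]
A=np.c_[2*P[:,:2],np.ones(len(P))];s=np.linalg.lstsq(A,(P[:,:2]**2).sum(1),rcond=None)[0]
r=np.sqrt(s[2]+s[0]**2+s[1]**2);print("disc",s[:2],r,P[:,2].mean())
ax=s[:2]
def rep(n,m):
    p=c[m];print(n,m.sum(),p.mean(0).round(4),"mid",((p.max(0)+p.min(0))/2).round(4),"span",np.ptp(p,axis=0).round(3),"rel",(p.mean(0)[:2]-ax).round(4))
rep("knob",roi&(z>.16)&(z<.18))
rep("lid",roi&(z>.122)&(z<.14))
R,G,B=im[...,0],im[...,1],im[...,2]
rep("red",roi&(R>G+60)&(z>.1)); rep("green",roi&(G>R+25)&(z>.085))
m=roi&(u<336)&(abs(z-.099)<.007);rep("scanner",m)
print(cv2.minAreaRect((c[m][:,:2]*1000).astype(np.float32)))
# bar and furniture heights near
for vv in (130,150,170,176,180,190,200,210): print(vv,c[vv,372].round(3),c[vv,323].round(3))
for vv in (265,270,275,280,285,290): print(vv,c[vv,372].round(3))
cv2.imwrite("pics/crop.png",cv2.resize(f["pixels"][200:290,290:420,::-1],None,fx=6,fy=6,interpolation=cv2.INTER_CUBIC))
g=pickle.load(open("side.pkl","rb"));cv2.imwrite("pics/crops.png",cv2.resize(g["pixels"][220:320,280:420,::-1],None,fx=5,fy=5,interpolation=cv2.INTER_CUBIC))
E
```

```text
bench z 0.0001151685534295235
disc [ 0.4863856  -0.25036724] 0.0893847612776855 0.03107464667795209
knob 177 [ 0.4352 -0.2372  0.1698] mid [ 0.435  -0.2372  0.1691] span [0.037 0.035 0.017] rel [-0.0512  0.0132]
lid 148 [ 0.4293 -0.2357  0.1297] mid [ 0.4653 -0.2637  0.1302] span [0.111 0.103 0.016] rel [-0.0571  0.0147]
red 426 [ 0.4967 -0.2999  0.124 ] mid [ 0.3433 -0.2298  0.8673] span [0.372 0.202 1.526] rel [ 0.0103 -0.0496]
green 559 [ 0.5204 -0.211   0.1011] mid [ 0.3576 -0.1865  0.8579] span [0.401 0.116 1.545] rel [0.034  0.0394]
scanner 288 [ 0.4848 -0.1185  0.099 ] mid [ 0.4856 -0.1186  0.099 ] span [0.057 0.038 0.014] rel [-0.0016  0.1319]
((484.97991943359375, -118.89177703857422), (56.93516540527344, 36.330421447753906), 3.849817991256714)
130 [ 0.722 -0.218  0.264] [ 0.715 -0.101  0.261]
150 [ 0.673 -0.221  0.26 ] [ 0.664 -0.105  0.262]
170 [ 0.699 -0.239  0.036] [ 0.691 -0.105  0.033]
176 [ 0.683 -0.24   0.035] [ 0.618 -0.109  0.205]
180 [ 0.616 -0.229  0.208] [ 0.61  -0.109  0.198]
190 [ 0.651 -0.244  0.008] [ 0.643 -0.109  0.003]
200 [ 0.624 -0.246  0.003] [ 0.614 -0.111  0.001]
210 [ 0.597 -0.248 -0.003] [ 0.586 -0.113  0.002]
265 [ 0.42  -0.247  0.126]
270 [ 0.411 -0.249  0.099]
275 [ 0.409 -0.255  0.035]
280 [ 0.506 -0.315 -0.707]
285 [ 0.487 -0.316 -0.71 ]
290 [ 0.465 -0.316 -0.695]
```

View pics/crop.png

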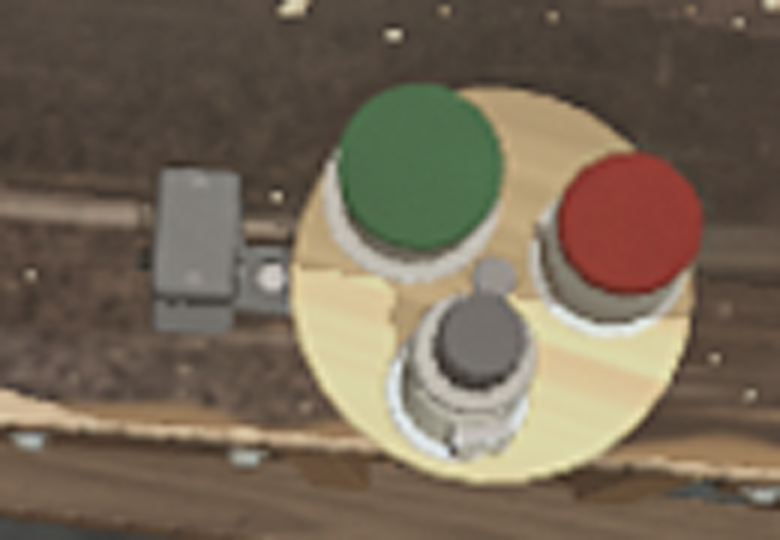

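The crop shows the jar with its steel tag low on the robot-facing side, at crop (480,440) or about full pixel (370,273). The scanner is on the +y side. Now I measure the tag direction and the scanner heading.

```bash
python3 - <<'E'
from h import *
f=pickle.load(open("top.pkl","rb"));c=cloud(f)
j=np.array([.4352,-.2372]);z=c[...,2]
d=c[...,:2]-j;r=np.hypot(d[...,0],d[...,1])
m=(r<.045)&(z>.045)&(z<.118)
for v,u in np.argwhere(m&(r>.024)): print((u,v),z[v,u].round(3),r[v,u].round(4),np.degrees(np.arctan2(d[v,u,1],d[v,u,0])).round(0)%360,f["pixels"][v,u])
v,u=np.mgrid[:480,:640]
s=(u>300)&(u<336)&(v>220)&(v<262)&(abs(z-.099)<.004);p=c[s]
w,V=np.linalg.eigh(np.cov(p[:,:2].T));print("scanner",p.mean(0),V,)
ct=c[243:249,370:375];print("post",ct[...,2].round(3))
g=(u>305)&(u<345)&(v>220)&(v<262);np.set_printoptions(linewidth=200)
E
```

```text
(np.int64(358), np.int64(257)) 0.1 0.0264 74.0 [127 124 116]
(np.int64(358), np.int64(258)) 0.107 0.0259 83.0 [124 120 109]
(np.int64(358), np.int64(259)) 0.108 0.0256 89.0 [131 127 115]
(np.int64(357), np.int64(260)) 0.069 0.0264 80.0 [131 126 113]
(np.int64(358), np.int64(260)) 0.109 0.0256 95.0 [121 117 105]
(np.int64(357), np.int64(261)) 0.072 0.026 87.0 [100  95  81]
(np.int64(358), np.int64(261)) 0.111 0.026 102.0 [107 103  90]
(np.int64(357), np.int64(262)) 0.074 0.026 93.0 [90 84 71]
(np.int64(358), np.int64(262)) 0.1 0.0254 104.0 [101  96  85]
(np.int64(357), np.int64(263)) 0.067 0.0256 97.0 [99 94 80]
(np.int64(358), np.int64(263)) 0.101 0.0261 109.0 [113 109  96]
(np.int64(359), np.int64(263)) 0.109 0.0246 114.0 [122 117 106]
(np.int64(357), np.int64(264)) 0.065 0.0256 102.0 [102  98  84]
(np.int64(358), np.int64(264)) 0.09 0.0256 111.0 [125 122 108]
(np.int64(359), np.int64(264)) 0.101 0.0246 117.0 [127 123 110]
(np.int64(357), np.int64(265)) 0.053 0.025 103.0 [106 102  87]
(np.int64(358), np.int64(265)) 0.085 0.026 115.0 [124 121 107]
(np.int64(359), np.int64(265)) 0.104
[... 7026 characters left out ...]
73 167 150]
(np.int64(368), np.int64(275)) 0.076 0.0341 187.0 [171 166 152]
(np.int64(369), np.int64(275)) 0.071 0.0337 192.0 [186 183 175]
(np.int64(370), np.int64(275)) 0.066 0.0335 198.0 [192 187 173]
(np.int64(371), np.int64(275)) 0.062 0.0337 203.0 [182 175 144]
(np.int64(365), np.int64(276)) 0.068 0.0358 176.0 [188 186 176]
(np.int64(366), np.int64(276)) 0.064 0.0349 180.0 [177 170 155]
scanner [ 0.48597654 -0.11877642  0.09908554] [[ 0.00121154 -0.99999927]
 [-0.99999927 -0.00121154]]
post [[0.043 0.043 0.039 0.045 0.043]
 [0.045 0.045 0.049 0.048 0.037]
 [0.044 0.039 0.042 0.045 0.046]
 [0.046 0.045 0.041 0.046 0.043]
 [0.049 1.63  0.044 0.043 0.041]
 [0.129 0.044 0.043 0.041 0.042]]
```

{"name": "servo_tool", "arguments": {
  "deltas": [
    [[100,0.025,0.035,0.01,4],[100,0.025,0.035,0,4],[100,0.025,0.035,0,4],[100,0.025,0.035,0,4],[100,0.025,0.035,0,4],[100,0.025,0.035,0,4],[100,0.025,0.035,0,4],[100,0.025,0.035,0,4]]
  ]
}}

```text
time: 0.9
tool_pos: [0.3713, -0.3195, 0.2549]
tool_rot: [-0.0, 0.914, 0.407, 0.0]
contact_force: [0.3, 0.3, -0.4]
gripper_width: 1.0
grasp_force: 0.0
```

The tag faces about 195° (it spans 172 to 216°, its measured radius of 34 mm is right), the jar is at azimuth 165.5° and the scanner at about 90°. So the jar has to swing about -75° and yaw -105° in the world. I'll move over the knob and check with the wrist camera.

{"name": "servo_tool", "arguments": {
  "deltas": [
    [[100,0.016,0.0205,0,0],[100,0.016,0.0205,0,0],[100,0.016,0.0205,0,0],[100,0.016,0.0205,0,0],[100,0,0,0,0],[100,0,0,-0.015,0],[100,0,0,-0.015,0],[100,0,0,0,0]]
  ]
}}

```text
time: 1.7
tool_pos: [0.4327, -0.2386, 0.221]
tool_rot: [-0.003, 0.914, 0.405, -0.002]
contact_force: [0.3, 0.6, -1.0]
gripper_width: 0.996
grasp_force: 0.0
```

```bash
python3 - <<'E'
from h import *
s=manip.state();f=grab_frame("wrist");pickle.dump((s,f),open("w.pkl","wb"))
cv2.imwrite("pics/w1.png",f["pixels"][:,:,::-1]);print(s["tool_pos"],s["joint_pos"],f["T_tool_cam"])
g=grab_frame("side");cv2.imwrite("pics/s1.png",cv2.resize(g["pixels"][150:350,230:450,::-1],None,fx=2.5,fy=2.5))
E
```

```text
[ 0.43268596 -0.23863693  0.22100544] [-6.54639010e-01 -2.47797849e-01  1.93329915e+00 -1.97860791e-04
  1.46294832e+00  8.21954580e-02] [[ 6.18289668e-04 -9.48788220e-01 -3.15912220e-01  8.15040603e-02]
 [ 9.99999809e-01  5.85202830e-04  1.99599744e-04 -2.21588302e-04]
 [-4.50516020e-06 -3.15912283e-01  9.48788401e-01 -1.28732834e-01]
 [ 0.00000000e+00  0.00000000e+00  0.00000000e+00  1.00000000e+00]]
```

View pics/w1.png

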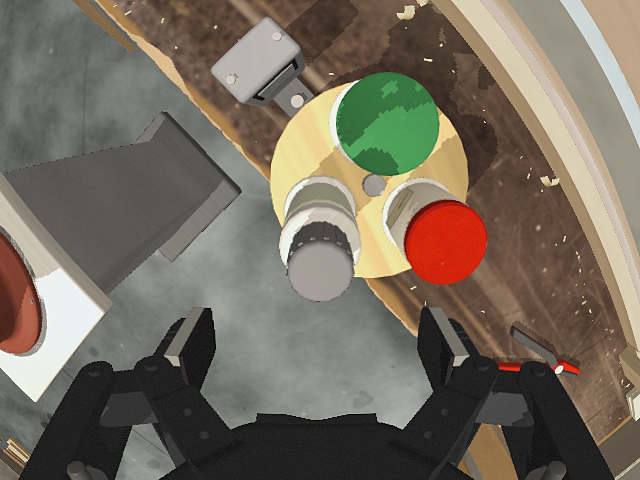

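The wrist view shows the knob at about (321,272), the turntable centre pin at (374,185), the scanner top at (257,60), and the pads at (190,340) and (445,340). I check these by rays.

```bash
cat >> h.py <<'E'
from scipy.spatial.transform import Rotation as Ro
def wcloud(s,f):
    z=f["z_map"];v,u=np.mgrid[:480,:640]
    x=(u-f["cx"])/f["fx"];y=(v-f["cy"])/f["fy"];t=np.hypot(x,y)+1e-9;k=np.tan(t)/t
    p=np.stack([x*k*z,y*k*z,z],-1);T=f["T_tool_cam"];p=p@T[:3,:3].T+T[:3,3]
    q=s["tool_rot"];R=Ro.from_quat([q[1],q[2],q[3],q[0]]).as_matrix()
    return p@R.T+s["tool_pos"]
def circ(P):
    A=np.c_[2*P[:,:2],np.ones(len(P))];s=np.linalg.lstsq(A,(P[:,:2]**2).sum(1),rcond=None)[0]
    return s[:2],np.sqrt(s[2]+s[0]**2+s[1]**2)
E
python3 - <<'E'
from h import *
s,f=pickle.load(open("w.pkl","rb"));c=wcloud(s,f);z=c[...,2]
v,u=np.mgrid[:480,:640]
def rep(n,m):
    m=cv2.morphologyEx(m.astype(np.uint8),cv2.MORPH_OPEN,np.ones((3,3)))
    cn=max(cv2.findContours(m,0,1)[0],key=cv2.contourArea)
    h=cv2.convexHull(cn)[:,0];P=c[h[:,1],h[:,0]];P=P[abs(P[:,2]-np.median(P[:,2]))<.01]
    o,r=circ(P);print(n,o.round(4),r.round(4),np.median(c[m>0],0).round(4))
    return m>0
rep("knob",(abs(u-321)<50)&(abs(v-272)<45)&(abs(z-.17)<.008))
rep("disc",(u>255)&(u<490)&(v<300)&(abs(z-.032)<.006))
rep("pin",(abs(u-374)<14)&(abs(v-185)<14)&(abs(z-.045)<.008))
m=rep("scan",(u<310)&(u>200)&(v<115)&(abs(z-.099)<.006))
print(cv2.minAreaRect((c[m][:,:2]*1000).astype(np.float32)))
E
```

```text
knob [ 0.436  -0.2371] 0.0184 [ 0.4373 -0.2358  0.1701]
disc [ 0.4859 -0.2505] 0.0894 [ 0.4747 -0.2232  0.0324]
pin [ 0.4858 -0.2505] 0.0097 [ 0.4858 -0.2498  0.0431]
scan [ 0.4846 -0.1171] 0.0284 [ 0.4851 -0.1194  0.0989]
((484.8978576660156, -118.29414367675781), (56.4725227355957, 37.75868225097656), 0.10348626226186752)
```

{"name": "servo_tool", "arguments": {
  "deltas": [
    [[100,0.002,0.0015,-0.005,0],[100,0,0,-0.02,0],[100,0,0,-0.02,0],[100,0,0,-0.015,0],[100,0,0,-0.008,0],[100,0,0,-0.002,0],[100,0,0,0,0],[100,0,0,0,0]]
  ]
}}

```text
time: 2.6
tool_pos: [0.4374, -0.2381, 0.1564]
tool_rot: [0.001, 0.914, 0.406, 0.0]
contact_force: [0.2, 0.0, -0.5]
gripper_width: 0.999
grasp_force: 0.0
```

{"name": "servo_tool", "arguments": {
  "deltas": [
    [[100,-0.001,0.001,-0.004,0],[60,0,0,0,0],[30,0,0,0,0],[0,0,0,0,0],[0,0,0,0,0],[0,0,0,0,0],[0,0,0,0,0],[0,0,0,0,0]]
  ]
}}

```text
time: 3.4
tool_pos: [0.4363, -0.2371, 0.1519]
tool_rot: [0.001, 0.914, 0.406, 0.0]
contact_force: [2.5, -2.2, 1.8]
gripper_width: 0.406
grasp_force: 61.8
```

Gripped at 61.8 N on the knob. Working out the arc in round numbers.

```bash
python3 -c "
import numpy as np
a=np.radians(np.linspace(165.2,90.2,25));p=np.c_[np.cos(a),np.sin(a)]*.0522
print(np.diff(p,axis=0).round(4).tolist())"
```

```text
[[0.0008, 0.0027], [0.0009, 0.0027], [0.0011, 0.0026], [0.0012, 0.0026], [0.0014, 0.0025], [0.0015, 0.0024], [0.0016, 0.0023], [0.0018, 0.0022], [0.0019, 0.0021], [0.002, 0.002], [0.0021, 0.0019], [0.0022, 0.0018], [0.0023, 0.0017], [0.0024, 0.0016], [0.0025, 0.0014], [0.0025, 0.0013], [0.0026, 0.0011], [0.0027, 0.001], [0.0027, 0.0009], [0.0028, 0.0007], [0.0028, 0.0005], [0.0028, 0.0004], [0.0028, 0.0002], [0.0028, 0.0001]]
```

{"name": "servo_tool", "arguments": {
  "deltas": [
    [[0,0.0008,0.0027,0,-4.4],[0,0.0009,0.0027,0,-4.4],[0,0.0011,0.0026,0,-4.4],[0,0.0012,0.0026,0,-4.4],[0,0.0014,0.0025,0,-4.4],[0,0.0015,0.0024,0,-4.4],[0,0.0016,0.0023,0,-4.4],[0,0.0018,0.0022,0,-4.4]]
  ]
}}

```text
time: 4.2
tool_pos: [0.4467, -0.2179, 0.1519]
tool_rot: [0.002, 0.994, 0.109, 0.001]
contact_force: [3.7, -5.8, -0.8]
gripper_width: 0.404
grasp_force: 61.7
```

{"name": "servo_tool", "arguments": {
  "deltas": [
    [[0,0.0019,0.0021,0,-4.4],[0,0.002,0.002,0,-4.4],[0,0.0021,0.0019,0,-4.4],[0,0.0022,0.0018,0,-4.4],[0,0.0023,0.0017,0,-4.4],[0,0.0024,0.0016,0,-4.4],[0,0.0025,0.0014,0,-4.4],[0,0.0025,0.0013,0,-4.4]]
  ]
}}

```text
time: 5.0
tool_pos: [0.4641, -0.2047, 0.1518]
tool_rot: [0.002, 0.98, -0.197, 0.001]
contact_force: [-0.1, -7.7, 0.8]
gripper_width: 0.404
grasp_force: 61.8
```

{"name": "servo_tool", "arguments": {
  "deltas": [
    [[0,0.0026,0.0011,0,-4.4],[0,0.0027,0.001,0,-4.4],[0,0.0027,0.0009,0,-4.4],[0,0.0028,0.0007,0,-4.4],[0,0.0028,0.0005,0,-4.4],[0,0.0028,0.0004,0,-4.4],[0,0.0028,0.0002,0,-4.4],[0,0.0028,0.0001,0,-4.4]]
  ]
}}

```text
time: 5.8
tool_pos: [0.4853, -0.2, 0.1518]
tool_rot: [0.002, 0.875, -0.484, 0.0]
contact_force: [-3.6, -7.8, 3.1]
gripper_width: 0.4
grasp_force: 62.0
```

{"name": "servo_tool", "arguments": {
  "deltas": [
    [[0,0,0,0,0],[0,0,0,0,0],[0,0,0,0,0],[0,0,0,0,0],[0,0,0,0,0],[0,0,0,0,0],[0,0,0,0,0],[0,0,0,0,0]]
  ]
}}

```text
time: 6.6
tool_pos: [0.4852, -0.2, 0.1518]
tool_rot: [0.002, 0.876, -0.483, 0.0]
contact_force: [-3.7, -7.1, 2.5]
gripper_width: 0.406
grasp_force: 62.0
```

```bash
python3 - <<'E'
from h import *
s=manip.state();f=grab_frame("wrist");pickle.dump((s,f),open("w2.pkl","wb"));print(s["tool_pos"],s["tool_rot"],s["joint_pos"])
cv2.imwrite("pics/w2.png",f["pixels"][:,:,::-1])
for n in("top","side"):
    g=grab_frame(n);pickle.dump(g,open(n+"2.pkl","wb"))
a=pickle.load(open("top2.pkl","rb"))["pixels"][200:290,290:420,::-1];b=pickle.load(open("side2.pkl","rb"))["pixels"][200:310,260:420,::-1]
cv2.imwrite("pics/t2.png",np.vstack([cv2.resize(x,(640,290),interpolation=2) for x in(a,b)]))
E
```

```text
[ 0.48524257 -0.19997695  0.15183214] [ 2.29855299e-03  8.75603689e-01 -4.83024691e-01  2.10104532e-04] [-0.53041954 -0.11120126  1.93344436 -0.00473397  1.31881125  2.04977045]
```

View pics/w2.png

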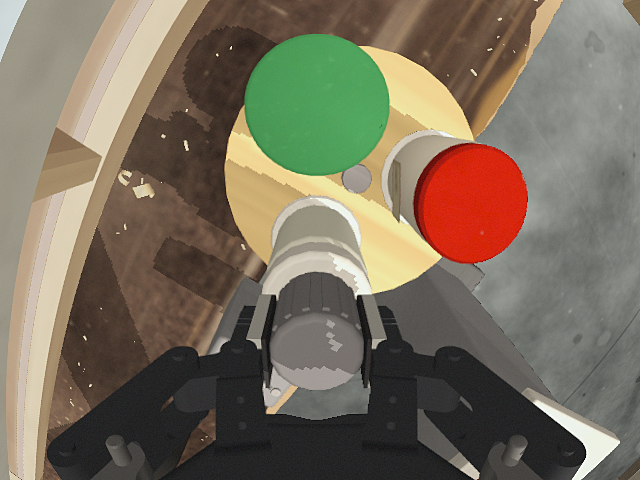

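View pics/t2.png

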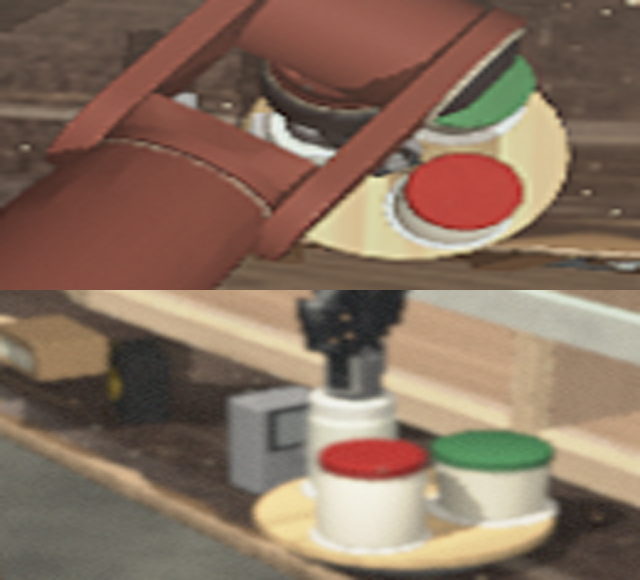

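The jar now stands in front of the scanner, still gripped; the tag is hidden on the far side. I check the turntable angle from the red and green lids and knob, and refine the starting tag angle with a face fit.

```bash
python3 - <<'E'
from h import *
def lids(c,im,roi):
    R,G,B=[im[...,i].astype(int) for i in range(3)];z=c[...,2];o=[]
    for m in ((R>G+60)&(abs(z-.113)<.006),(G>R+25)&(abs(z-.095)<.006)):
        m=cv2.morphologyEx((m&roi).astype(np.uint8),cv2.MORPH_OPEN,np.ones((3,3)))
        h=cv2.convexHull(max(cv2.findContours(m,0,1)[0],key=cv2.contourArea))[:,0];o.append(circ(c[h[:,1],h[:,0]]))
    return o
v,u=np.mgrid[:480,:640];al=u>-1
for k in("w","w2"):
    s,f=pickle.load(open(k+".pkl","rb"));c=wcloud(s,f)
    ax=np.array([.486,-.2505])
    for o,r in lids(c,f["pixels"],al): d=o-ax;print(k,o.round(4),r.round(4),np.hypot(*d).round(4),np.degrees(np.arctan2(d[1],d[0])).round(1))
z=c[...,2];m=(abs(u-316)<60)&(v>300)&(v<400)&(abs(z-.17)<.005);P=c[m];print("knob top",m.sum(),((P.max(0)+P.min(0))/2).round(4),np.ptp(P,axis=0))
m=(abs(u-357)<16)&(abs(v-179)<16)&(abs(z-.045)<.006);print("pin",np.median(c[m],0))
f=pickle.load(open("top.pkl","rb"));c=cloud(f);d=c[...,:2]-[.4357,-.2371];r=np.hypot(d[...,0],d[...,1]);z=c[...,2]
m=(r>.0315)&(r<.04)&(z>.06)&(z<.095)&(v>=272)&(d[...,0]<0);p=d[m]
vx,vy,x,y=cv2.fitLine(p.astype(np.float32),cv2.DIST_HUBER,0,.01,.01).ravel()
n=np.array([vy,-vx]);n*=np.sign(n@[x,y]);t=p@[vx,vy]
print("face normal",np.degrees(np.arctan2(n[1],n[0]))%360,"dist",n@[x,y],"t",t.min(),t.max())
E
```

```text
w [ 0.4999 -0.3016] 0.0307 0.0529 -74.8
w [ 0.5224 -0.2123] 0.0361 0.0528 46.4
w2 [ 0.4408 -0.2779] 0.0307 0.0528 -148.8
w2 [ 0.5327 -0.2753] 0.0363 0.0529 -28.0
knob top 6764 [ 0.4871 -0.2002  0.17  ] [0.04465687 0.0398366  0.0099932 ]
pin [ 0.48586072 -0.25047159  0.04305799]
face normal 194.90033 dist 0.03317398 t -0.01183492124057557 0.01309363485318955
```

```bash
python3 -c "
from plant import manip
print(manip.job_done())"
```

```text
the job is handed in; nothing more can be done
None
```

The jar is in front of the scanner window, still gripped by its knob (62 N), within about 2 mm of its spot and with the tag estimated 1–2° from square. The tag's angle was worked out from its starting direction and the turn made, because it was out of view at the end. The job is handed in; no verdict was returned.

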